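Walk the heavy tube block round to its stop rail

ROBOT

A 6-joint arm with a two-finger parallel gripper is mounted at the origin on a cart in front of the work surface, level with it; the furniture and walls round the work are solid. World frame = base frame: x ahead of the robot, y to its left, z up, the work surface at z = 0. Lengths are in m, angles in rad, forces in N, time in s.
With the tool pointing down it reaches from about 0.275 to 0.875 m from the base axis. Payload 12.5 kg.
Tool frame: the origin (TCP) lies on the centre line of the jaws, within the pads' length; the fingertips stand r.finger_overhang ahead of it and the grasp point (between the pads) lies 3 mm ahead of it (r.finger_overhang is the distance from the TCP to the fingertips, in m); z points along the fingers, y is the line along which they close (so a half turn about z gives the same grasp; the last joint's range is limited). The gripper opens to 85 mm and grips with 20 to 120 N. Pads are 22 mm wide; open, the fingers measure 114 mm over their backs; the gripper's body (76 mm by 85 mm) begins 54 mm behind the grasp point. The pads swing forward as they close: fully open they stand 13 mm farther back than shut.
Start: joints at [1.164, 0.351, 1.652, -0, 1.139, -0.085], TCP at [0.174, 0.522, 0.253] pointing down, gripper open.
Joint ranges: [-2.75, 2.75], [-0.79, 2.1], [0.01, 2.65], [-1.57, 4.71], [0.07, 3.14], [-2.87, 2.87]. Speed limits (rad/s): [2.22, 2.22, 2.79, 3.14, 3.14, 3.14].

INTERFACE

Orientations are given as a unit quaternion [x, y, z, w].
In Python, from cell import r, optics gives the robot as it stands. The module is installed in compiled form; this text tells all that it offers. Calls block until the motion is done:
- r.move_to(position, orientation): joint-space move of the TCP to a pose.
- r.move_linear(position, rot=None, vel=0.15): straight line of the TCP; rot=None keeps the orientation; vel is the mean speed in m/s.
- r.set_joints(angles): joint-space move.
- r.set_gripper(opening, squeeze=None): opening from 0.0 (shut) to 1.0 (fully open); squeeze is the grip in N (None keeps the last); returns when the fingers have stopped.
- r.sleep(seconds).
- r.inverse_kinematics(position, orientation): joint angles nearest the present ones, or None.
- optics.get_image(name): name is "scene" or "top" or "wrist"; returns a dict with "pixels" (420x560x3 uint8, red, green, blue), "depth" (420x560 float32, m along the optical axis (not along the pixel's ray), 0 where there is no reading), "fx", "fy", "cx", "cy" (pixels), "camera_from_world" (4x4, takes a point from world to camera coordinates); the wrist camera has in their place "mount" (4x4, takes a point from camera to tool coordinates, whose origin is the TCP and whose axes are the flange's). Camera axes: x right, y down, z forward; pixel columns grow to the right and rows downward; lengths in m; the calibration is good to about 2 mm. A picture is of the moment at which its call begins: read the wrist's pose just before it.
A pose or a line that the arm cannot do raises r.PlanningError and nothing moves.
- r.hand_in(): hands the job in; it is judged then, once.
Readings, each from a call of its own:
- r.current_t(): time.
- r.current_q(): joint angles.
- r.current_qvel(): joint speeds.
- r.current_effort(): joint torques, N m.
- r.current_tool_pos(): TCP position.
- r.current_ee_rot(): TCP orientation.
- r.current_contact_force(): force on the tool from outside, world axes, zero at the start.
- r.current_torque(): the same for the moment, N m.
- r.current_opening(): opening from 0.0 (shut) to 1.0 (fully open).
- r.current_finger_force(): force on a finger pad.
Only numpy, scipy, OpenCV 4.12 (cv2) and the standard library are available. Lean on these libraries where they do the work, as an engineer would, in place of code of your own. Each camera call takes 0.05 s, during which the arm holds its last target. There are 200 camera calls.

TASK

The heavy aluminium tube block stands skewed in front of the steel stop rail. Without gripping or lifting it, and without touching the black knob on its top, push its corners gently with the fingertips to walk it round until its plain long back face (the one without the step) lies flat against the rail along its whole length, overhanging neither end of the rail. Leave the cup, dropper bottle, carton and timer where they are.

Things in the scene. Friction and masses are not known exactly. Their poses are not given: they have to be found in the camera images.
- block: loose aluminium tube block, 0.7 to 1 kg, slides at 4 to 10 N. Origin: centre of underside; x to the plain long back face, y along its length. Foot: x -40..40, y -60..60, z 0..24 mm; upper part with 8 wells: x -26..40, z 24..48 mm, leaving a step along the front (-x). Starts clear of the rail, turned 35 to 75 deg counter-clockwise (from above), +y end nearest the robot; seated, its x is along the rail's x
- knob: black lifting knob fixed to the block's top, 21 mm across, 70 mm above the worktop at its highest; do not touch. Origin at its foot, on the block at x = +7, y = 0, z = 48 mm
- back_left (a point): point on the block's plain back face at its left (+y) end, 12 mm above the underside
- back_right (a point): point on the block's plain back face at its right (-y) end, 12 mm above the underside
- rail: fixed steel angle, 180 mm long, upright 36 mm high and 6 mm thick, with a 5 mm thick foot reaching 40 mm behind. Origin at the foot of the middle of its flat contact face, which looks to -x (the robot's side); y along the rail, z up. Seated, the block's origin lies at x = -40 mm in this frame
- cup: white-lidded specimen cup, 61 mm across, 68 mm tall, loose bystander behind the rail (the far side from the robot), left half; origin at the centre of its underside
- dropper: small dropper bottle with a pointed cap, 30 mm across, 80 mm tall, loose bystander behind the rail, right half; origin at the centre of its underside
- carton: small upright carton, 47 x 71 x 60 mm, loose bystander to the left of the rail's left end; origin at the centre of its underside
- timer: flat square three-button bench timer, 64 x 64 x 19 mm, loose bystander to the right of the rail's right end; origin at the centre of its underside
Mind the look-alikes: they are no part of the job. What is meant by the rail is not red or turquoise, and is the larger of those in its own colour.

How it is judged:
At the end, for the whole second after the job is handed in: Both ends of the block's plain back face within 3 mm of the rail's contact face, no end of the block more than 1 mm past an end of the rail (block centre within 31 mm of the rail's middle), block flat on the worktop and at rest (x of back_left in the frame of rail between -0.003 and 0.003 m and x of back_right in the frame of rail between -0.003 and 0.003 m and y of block in the frame of rail between -0.031 and 0.031 m and height (world z) of block below 0.003 m and angle between block's own z axis and vertical below 0.04 rad and linear speed of block below 0.01 m/s and angular speed of block below 0.05 rad/s); the robot touches nothing.
It fails at once if the block is lifted (more than 6 mm) or tipped (more than 0.12 rad) (height (world z) of block above 0.006 m or angle between block's own z axis and vertical above 0.12 rad).
It fails at once if the block is gripped: the fingers are lowered astride it, with the grasp point between them inside the block's outline below 60 mm (x of the grasp point in the frame of block between -0.033 and 0.033 m and y of the grasp point in the frame of block between -0.053 and 0.053 m and height (world z) of the grasp point below 0.06 m).
It fails at once if the robot touches the black knob (contact force between any of the arm, the fingers and knob above 0.3 N).
It fails at once if the block is shoved hard or flung (faster than 0.3 m/s) (linear speed of block above 0.3 m/s).
It fails at once if a bystander is moved more than 15 mm or tipped (distance of any of cup, dropper, carton, timer from where it was at the start of the episode above 0.015 m or angle between any of cup, dropper, carton, timer's own z axis and vertical above 0.3 rad).
It also fails if it takes over 72 s, if anything falls off the work surface, if the arm or the gripper's body presses on something with over 40 N, if the wrist force passes 120 N, or if a joint passes its speed limit or range.

## Working session

There is one attempt and no reset: what is moved stays moved. The work goes in short steps, each a Python script; the robot and the scene stay as the last script left them, time stands still between calls to the robot, and variables do not carry over. Pictures are saved under pics/ and viewed, at most 10 in all, crops included, and the job is handed in when it is done.

```bash
ls; mkdir -p pics; python3 - <<'E'
from cell import r, optics
import cv2, numpy as np
for n in ("scene","top"):
    im=optics.get_image(n); cv2.imwrite(f"pics/{n}0.png",im["pixels"][:,:,::-1]); np.savez(f"{n}0.npz",**im)
    print(n,im["fx"],im["cx"],im["cy"]); print(np.round(im["camera_from_world"],3), (im["depth"]>0).mean())
print(r.current_t(), r.finger_overhang, r.current_tool_pos(), r.current_ee_rot())
E
```

```text
pics
scene 516.8310282815861 283.8737630346861 208.9903694892468
[[-0.757 -0.653 -0.003  0.51 ]
 [-0.558  0.65  -0.516  0.37 ]
 [ 0.339 -0.389 -0.856  1.232]
 [ 0.     0.     0.     1.   ]] 0.9959353741496598
top 421.36430562984174 279.10609995926023 211.76968478127222
[[ 0.011 -1.    -0.002  0.058]
 [-0.997 -0.011 -0.081  0.652]
 [ 0.081  0.003 -0.997  1.174]
 [ 0.     0.     0.     1.   ]] 0.9958460884353741
0.1 0.022 [0.17380528 0.52153041 0.25281831] [ 1.60182748e-01  9.87087240e-01 -4.99192630e-04 -1.34237063e-04]
```

View pics/top0.png

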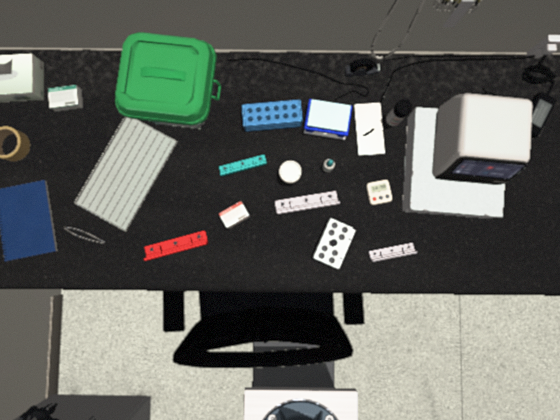

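View pics/scene0.png

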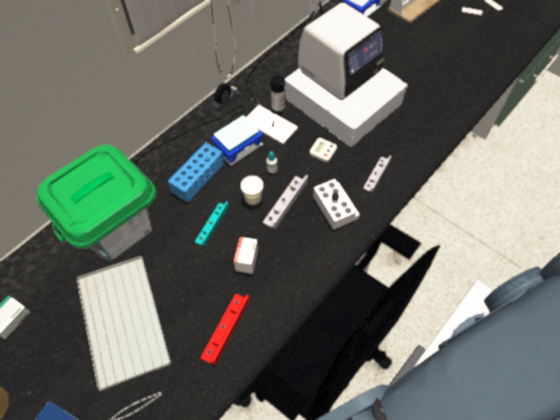

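The top view shows the grey rail at (307,203), the block at (334,243) turned about 60°, and the smaller decoy rail at (392,252). The cup is at (290,172), dropper (329,165), carton (233,214) and timer (379,192). The scene view agrees.

```bash
cat > h.py <<'E'
import numpy as np, cv2
from scipy.spatial.transform import Rotation as R
from cell import r, optics
def cloud(im, T=None):
    """HxWx3 world points; T = world_from_camera"""
    if T is None: T=np.linalg.inv(im["camera_from_world"])
    d=im["depth"]; v,u=np.mgrid[:d.shape[0],:d.shape[1]]
    P=np.stack([(u-im["cx"])/im["fx"]*d,(v-im["cy"])/im["fy"]*d,d],-1)
    return P@T[:3,:3].T+T[:3,3]
def down(yaw):  # tool z down; tool y (closing line) at world angle yaw+90
    return (R.from_euler('z',yaw)*R.from_euler('x',np.pi)).as_quat()
def wrist():
    T=np.eye(4); T[:3,:3]=R.from_quat(r.current_ee_rot()).as_matrix(); T[:3,3]=r.current_tool_pos()
    im=optics.get_image("wrist"); return im, T@im["mount"]
def rects(P, ok, zlo, zhi, px=0.001, x0=.2, y0=-.5, minpts=30):
    """rectangles (centre, size, long-axis angle) of the point blobs between two heights, as seen in image"""
    m=(ok&(P[...,2]>zlo)&(P[...,2]<zhi)).astype(np.uint8)
    n,l,s,c=cv2.connectedComponentsWithStats(m)
    for i in range(1,n):
        if s[i,4]<minpts: continue
        q=P[l==i][:,:2].astype(np.float32); (cx,cy),(w,h),a=cv2.minAreaRect(q)
        if w<h: w,h,a=h,w,a+90
        print(s[i,:5],np.round([cx,cy,w,h],4),round(a,1), 'z',np.round(np.percentile(P[l==i][:,2],[10,50,90]),3))
E
python3 - <<'E'
from h import *
im=dict(np.load("top0.npz")); P=cloud(im)
ok=(P[...,0]>.25)&(P[...,0]<.75)&(abs(P[...,1])<.35)
rects(P,ok,.012,.12)
print(optics.get_image("wrist")["mount"].round(3))
E
```

```text
[281 175  19   8  98] [0.741  0.036  0.0498 0.0171] 93.0 z [0.063 0.068 0.072]
[ 403  174   32   39 1021] [ 0.7022 -0.3192  0.0939  0.0623] 179.3 z [0.044 0.088 0.092]
[367 180  25  24 468] [ 0.7144 -0.2228  0.065   0.0634] 100.9 z [0.015 0.018 0.021]
[277 195  63  19 335] [ 0.6779 -0.0137  0.1781  0.0312] 99.8 z [0.014 0.024 0.039]
[219 201  31  27 461] [0.6419 0.1905 0.0704 0.0464] 120.1 z [0.054 0.06  0.064]
[ 313  218   43   50 1229] [ 0.5643 -0.0915  0.1201  0.0804] 156.5 z [0.024 0.047 0.052]
[178 237  30  14 156] [0.5637 0.3121 0.081  0.0305] 105.9 z [0.014 0.023 0.038]
[372 247  45  14 135] [ 0.5393 -0.2595  0.1251  0.0216] 101.9 z [0.013 0.023 0.028]
[ 173  333  181   32 3719] [0.2802 0.1049 0.488  0.0603] 90.0 z [0.029 0.07  0.099]
[[ 0.    -0.954 -0.299  0.077]
 [ 1.     0.     0.    -0.001]
 [-0.    -0.299  0.954 -0.12 ]
 [ 0.     0.     0.     1.   ]]
```

```bash
python3 - <<'E'
from h import *
r.set_gripper(0.0)
r.move_to([.57,-.05,.32],down(np.pi+.17))
im,T=wrist(); cv2.imwrite("pics/w0.png",im["pixels"][:,:,::-1]); np.savez("w0.npz",T=T,**im)
P=cloud(im,T); ok=(P[...,0]>.3)&(P[...,0]<.85)&(im["depth"]>.2)
print(im["fx"],T.round(3),r.current_t())
for z in ((.043,.053),(.020,.028),(.031,.041),(.01,.1)): print(z); rects(P,ok,*z,minpts=300)
E
```

```text
376.50882837302925 [[-0.17   0.94   0.295  0.494]
 [ 0.985  0.162  0.052 -0.063]
 [ 0.001  0.299 -0.954  0.44 ]
 [ 0.     0.     0.     1.   ]] 3.4417
(0.043, 0.053)
[ 192   89  113  129 5116] [ 0.5648 -0.0849  0.1204  0.0661] 156.9 z [0.046 0.047 0.048]
[  0 196  52 159 866] [ 0.7461 -0.2968  0.2004  0.052 ] 11.8 z [0.044 0.048 0.052]
[440 234  65  54 398] [0.6303 0.1748 0.0815 0.0364] 152.1 z [0.044 0.048 0.052]
(0.02, 0.028)
[ 186   82   66   98 1248] [ 0.5484 -0.1222  0.1197  0.0135] 156.2 z [0.022 0.024 0.025]
[ 26  87 123   9 518] [ 0.5287 -0.262   0.1277  0.0043] 101.7 z [0.024 0.025 0.026]
[  0 187  63 155 624] [ 0.7411 -0.2995  0.2041  0.0656] 16.4 z [0.021 0.024 0.027]
[218 240 151   4 394] [ 0.6607 -0.0164  0.178   0.0019] 100.0 z [0.021 0.024 0.027]
(0.031, 0.041)
[  0 191  59 157 787] [ 0.7441 -0.2983  0.2027  0.0585] 13.9 z [0.032 0.036 0.04 ]
[437 230  62  54 351] [0.6306 0.1747 0.0821 0.0378] 152.7 z [0.032 0.036 0.04 ]
[217 244 154   7 883] [ 0.6633 -0.0158  0.179   0.0073] 99.9 z [0.033 0.035 0.036]
(0.01, 0.1)
[ 186   82  119  136 8506] [ 0.562  -0.0913  0.1204  0.0801] 156.8 z [0.023 0.047 0.049]
[ 26  87 126  24 815] [ 0.537  -0.2602  0.1279  0.0213] 101.7 z [0.011 0.024 0.026]
[    0   184    67   192 10332] [ 0.7508 -0.3285  0.1975  0.0779] 178.7 z [0.024 0.073 0.087]
[  92  225   58   50 2501] [ 0.7116 -0.222   0.0644  0.0639] 11.7 z [0.014 0.015 0.017]
[ 429  224   87   69 4026] [0.6388 0.1908 0.0711 0.0478] 120.1 z [0.023 0.059 0.06 ]
[ 217  237  154   29 2041] [ 0.6754 -0.0139  0.1794  0.0318] 100.0 z [0.015 0.028 0.036]
[318 298  29  30 392] [0.7367 0.046  0.0327 0.0107] 70.3 z [0.018 0.041 0.067]
[105 327  50  18 585] [ 0.8366 -0.2055  0.0646  0.0261] 93.1 z [0.01  0.011 0.012]
[413 332  59  21 578] [0.7745 0.2045 0.07   0.0248] 105.1 z [0.012 0.02  0.027]
```

View pics/w0.png

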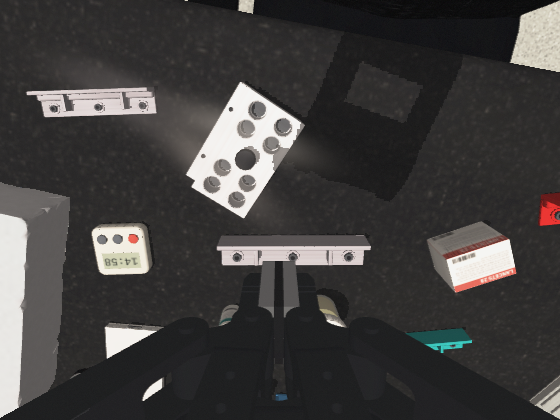

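The wrist view shows the block at (245,150) with its stepped side to the upper left, away from the rail. The rail is at (294,245). Next is a short off-centre push on the front face, then another look.

```bash
cat >> h.py <<'E'
F0=np.array([.6605,-.0164]); RY=np.radians(10.0); ZP=.031
rot=lambda a: np.array([[np.cos(a),-np.sin(a)],[np.sin(a),np.cos(a)]])
def pose(tag):
    """look from above; block pose (x,y,phi) in rail frame"""
    im,T=wrist(); P=cloud(im,T); cv2.imwrite(f"pics/{tag}.png",im["pixels"][:,:,::-1])
    m=((P[...,2]>.015)&(P[...,2]<.053)&(im["depth"]>.2)).astype(np.uint8)
    n,l,s,_=cv2.connectedComponentsWithStats(m); best=None
    # block top: biggest blob at top height; its rectangle is x -26..40
    t=((P[...,2]>.043)&(P[...,2]<.053)&(im["depth"]>.2)).astype(np.uint8)
    n,l,s,_=cv2.connectedComponentsWithStats(t)
    for i in range(1,n):
        if s[i,4]<1500: continue
        (cx,cy),(w,h),a=cv2.minAreaRect(P[l==i][:,:2].astype(np.float32))
        if w<h: w,h,a=h,w,a+90
        if abs(w-.12)<.006 and abs(h-.066)<.006:
            phi=np.radians(a-90)-RY; phi=(phi+np.pi/2)%np.pi-np.pi/2
            c=rot(-RY)@(np.array([cx,cy])-F0)-rot(phi)@[.007,0]; best=np.array([*c,phi])
    print("block mm,deg",None if best is None else (best*[1e3,1e3,57.3]).round(1),"t",r.current_t()); return best
def go(p,phi,z,vel=None):
    """TCP at rail-frame p, tool x = -x of a block turned phi"""
    w=F0+rot(RY)@p; q=down(RY+phi+np.pi)
    if vel is None: r.move_to([*w,z],q)
    else: r.move_linear([*w,z],q,vel=vel)
def push(b,c,s,a,half=.011,n=4,gap=.02,vel=.03):
    b=np.array(b,float); tip=lambda b:b[:2]+rot(b[2])@[-.040-half,c]
    back=lambda b,g:b[:2]+rot(b[2])@[-.040-half-g,c]
    go(back(b,gap),b[2],.14); go(back(b,gap),b[2],ZP,.12)
    go(back(b,.003),b[2],ZP,.05); fm=0
    for k in range(n):
        d=s/n; w=-d*c/(a*a+c*c); b[:2]+=rot(b[2]+w/2)@[d*a*a/(a*a+c*c),0]; b[2]+=w
        go(tip(b),b[2],ZP,vel); fm=max(fm,np.linalg.norm(r.current_contact_force()))
    print("pred",(b*[1e3,1e3,57.3]).round(1),"F",round(fm,1))
    go(back(b,.02),b[2],ZP,.08); go(back(b,.02),b[2],.14,.15); return b
def look(): r.move_to([.57,-.05,.32],down(np.pi+.17))
E
python3 - <<'E'
from h import *
b=pose("p1"); push(b,.035,.028,.050); look(); pose("p2")
E
```

```text
block mm,deg [-109.9  -56.7   56.8] t 3.4917Traceback (most recent call last):
  File "<stdin>", line 2, in <module>
  File "h.py", line 50, in push
    go(back(b,gap),b[2],.14); go(back(b,gap),b[2],ZP,.12)
    ~~^^^^^^^^^^^^^^^^^^^^^^
  File "h.py", line 45, in go
    if vel is None: r.move_to([*w,z],q)
                    ~~~~~~~~~^^^^^^^^^^
cell.PlanningError: the arm cannot take that pose within its joint ranges
```

```bash
python3 - <<'E'
from h import *
print(r.current_q().round(2) if hasattr(r.current_q(),'round') else r.current_q())
b=np.array([-.1099,-.0567,np.radians(56.8)])
for c,phi in ((.035,56.8),(.0,0)):
  p=F0+rot(RY)@(b[:2]+rot(np.radians(phi))@[-.075,c])
  for k in range(-2,3):
    for z in (.14,ZP):
      q=r.inverse_kinematics([*p,z],down(RY+np.radians(phi)+np.pi+k*np.pi/2)); print(phi,k*90,z,None if q is None else np.round(q,2))
E
```

```text
[-0.17  0.33  1.51  0.    1.3  -1.91]
56.8 -180 0.14 [-0.37  0.45  1.82 -0.    0.87  0.03]
56.8 -180 0.031 [-0.37  0.64  1.86 -0.    0.64  0.03]
56.8 -90 0.14 [-0.37  0.45  1.82  0.    0.87 -1.54]
56.8 -90 0.031 [-0.37  0.64  1.86  0.    0.64 -1.54]
56.8 0 0.14 None
56.8 0 0.031 None
56.8 90 0.14 [-0.37  0.45  1.82 -0.    0.87  1.6 ]
56.8 90 0.031 [-0.37  0.64  1.86 -0.    0.64  1.6 ]
56.8 180 0.14 [-0.37  0.45  1.82 -0.    0.87  0.03]
56.8 180 0.031 [-0.37  0.64  1.86 -0.    0.64  0.03]
0 -180 0.14 [-0.3   0.42  1.88 -0.    0.84  1.09]
0 -180 0.031 [-0.3   0.61  1.92 -0.    0.61  1.09]
0 -90 0.14 [-0.3   0.42  1.88  0.    0.84 -0.48]
0 -90 0.031 [-0.3   0.61  1.92 -0.    0.61 -0.48]
0 0 0.14 [-0.3   0.42  1.88  0.    0.84 -2.05]
0 0 0.031 [-0.3   0.61  1.92  0.    0.61 -2.05]
0 90 0.14 [-0.3   0.42  1.88 -0.    0.84  2.66]
0 90 0.031 [-0.3   0.61  1.92 -0.    0.61  2.66]
0 180 0.14 [-0.3   0.42  1.88 -0.    0.84  1.09]
0 180 0.031 [-0.3   0.61  1.92 -0.    0.61  1.09]
```

```bash
sed -i 's/q=down(RY+phi+np.pi)$/q=down(RY+phi+np.pi+KO)/; s/^F0=/KO=-np.pi\/2; F0=/; s/half=.011/half=.0145/' h.py; sed -i 's/\[-.040-half,c\]/[-.040-half,c]/' h.py
python3 - <<'E'
from h import *
b=pose("p1"); push(b,.035,.028,.050); look(); pose("p2")
E
```

```text
block mm,deg [-110.1  -56.6   56.8] t 3.5417
pred [-97.9 -42.4  41.7] F 0.9
block mm,deg [-98.9 -44.9  40.3] t 9.8417
```

```bash
python3 - <<'E'
from h import *
b=pose("p3"); push(b,.0,.028,.044,n=1); look(); b=pose("p4")
if b is not None and b[2]>.5:
    push(b,.034,.042,.044); look(); pose("p5")
E
```

```text
block mm,deg [-98.9 -45.   40.3] t 9.8917
pred [-77.6 -26.9  40.3] F 0.9
block mm,deg [-78.8 -27.8  40.3] t 15.575
pred [-55.6 -16.   13.8] F 1.9
block mm,deg [-57.3 -17.1  13.6] t 22.775
```

```bash
cat >> h.py <<'E'
def press(y,x0,x1,fmax=15):
    """push at rail-frame y along rail +x from x0 to x1, then creep on until the rail resists"""
    go([x0-.02,y],0,.14); go([x0-.02,y],0,ZP,.12); go([x0,y],0,ZP,.05); go([x1,y],0,ZP,.03); x=x1
    for _ in range(10):
        f=np.linalg.norm(r.current_contact_force()[:2])
        if f>fmax: break
        x+=.001; go([x,y],0,ZP,.02)
    print("end x",round(x*1e3,1),"tcp",(rot(-RY)@(np.array(r.current_tool_pos())[:2]-F0)*1e3).round(1),"F",round(f,1))
    go([x-.02,y],0,ZP,.08); go([x-.02,y],0,.14,.15)
E
python3 - <<'E'
from h import *
press(.0027,-.122,-.097); look(); pose("p6")
E
```

```text
end x -90.0 tcp [-92.1   2.9] F 16.4
block mm,deg [-40.  -24.2   0.1] t 31.2583
```

View pics/p6.png

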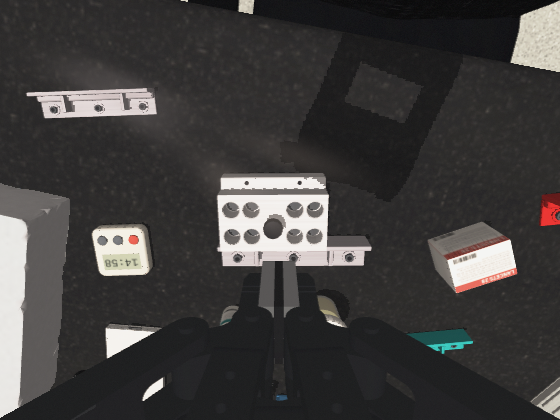

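The block sits flush on the rail, between pixels (218,245) and (327,245). Its right end is inside the rail's end, and the timer and carton look unmoved. I'm handing in.

```bash
python3 -c "
from h import *
print(r.hand_in(), r.current_t())"
```

```text
the job is handed in; nothing more can be done
the job is handed in; nothing more can be done
```

I handed the job in with the block's back face flat against the rail: last measured x −40.0 mm, 0.1° out of line, y −24.2 mm (limit ±31 mm), about 31 s used of 72 s; the judge's verdict was not shown.

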